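# Switch off the forgotten hotplate and point it out

### The arm

A 6-joint arm with a two-finger parallel gripper is mounted at the origin on the work surface. World frame = base frame: x ahead of the robot, y to its left, z up, the work surface at z = 0. Lengths are in m, angles in rad, forces in N, time in s.
With the tool pointing down it reaches from about 0.3 to 0.875 m from the base axis. Payload 6.4 kg.
Tool frame: the origin (TCP) lies between the finger pads, 19 mm behind the fingertips; this is the grasp point; z points along the fingers, y is the line along which they close (so a half turn about z gives the same grasp; the last joint's range is limited). The gripper opens to 85 mm and grips with 20 to 120 N. Pads are 22 mm wide; open, the fingers measure 114 mm over their backs; the gripper's body (76 mm by 85 mm) begins 54 mm behind the grasp point. The pads swing forward as they close: fully open they stand 13 mm farther back than shut.
Start: joints at [-1.363, 0.181, 1.607, -0, 1.354, -0.206], TCP at [0.231, -0.526, 0.25] pointing down, gripper open.
Joint ranges: [-2.99, 2.99], [-0.89, 2.07], [0.3, 2.58], [-1.14, 4.28], [0, 2.63], [-3.12, 3.12]. Speed limits (rad/s): [2.57, 2.57, 3.01, 3.14, 3.14, 3.14].

### API

Orientations are given as a unit quaternion [w, x, y, z].
In Python, from bench import ctrl gives the robot as it stands.
- The arm moves only by the tool send_rows, never from a script. Its arguments are lists of equal length, an entry for each row: "dr": the turn, a rotation vector about the tool's x, y, z in units of 6 degrees (1.0 is 6 degrees), a list of three; "xyz": the shift along the tool's x, y, z in cm, a list of three; "jaw": the opening in per cent of the stroke, from 0 (shut) to 100 (fully open). In form: {"dr": [[wx, wy, wz], ...], "xyz": [[dx, dy, dz], ...], "jaw": [jaw, ...]}. A call has exactly 8 rows; each row is the pose to reach, as a shift and turn from the pose commanded when the call began, along the tool's axes at that moment; what a row does not reach only later rows make up. A row lasts 1/8 s, in which the tool goes at most 62.5 mm and 10.7 degrees, less where a joint would pass 70% of its speed; a pose out of reach is approached as far as the arm can. A call with a gripper value outside its range is refused whole. The fingers move at their own pace and stop on an object; the grip force is fixed at half the most. Time passes only in rows, so rows that repeat a pose let the fingers close, or fill a call up. It gives the time, the measured TCP pose, the force, the opening and the grip force at its end, in the units of the state.
- ctrl.get_obs(): the state, without advancing time (a new reading comes with each control period).
- ctrl.camera(name): name is "scene" or "top"; returns the picture (384x512x3 uint8, red, green, blue); there is no depth.
- ctrl.calibration(name): a dict with "camera_matrix" (3x3 intrinsics, pixels), "world_from_camera" (4x4, takes a point from camera to world coordinates). Camera axes: x right, y up, looking along -z (the intrinsics and any distortion apply to the point x, -y, -z); pixel columns grow to the right and rows downward; lengths in m; the calibration is good to about 2 mm. A picture is of the moment at which its call begins. calibration takes no time and is no camera call.
- ctrl.hand_in(): hands the job in; it is judged then, once.
The state is a dict: "time_s": time; "q": joint angles; "dq": joint speeds; "joint_efforts": joint torques, N m; "eef_pos": TCP position; "eef_rot": TCP orientation; "wrist_force": force on the tool from outside, world axes, zero at the start; "torque": the same for the moment, N m; "opening": opening from 0.0 (shut) to 1.0 (fully open); "grasp_force": force on a finger pad.
Only numpy, scipy, OpenCV 4.12 (cv2) and the standard library are available. Lean on these libraries where they do the work, as an engineer would, in place of code of your own. Each camera call takes 0.05 s, during which the arm holds its last target. There are 200 camera calls.

### The job

One of the two hotplates has been left on: its knob is not pointing at the red off dot. Push that knob's lever round to fully off with the fingertips, without taking it between the fingers; then, to warn that the plate right behind that knob is still hot, point straight down at the middle of that plate from a few centimetres above, never touching a plate, hold there for two seconds and finish with the arm still pointing. Leave the other knob off, and leave the pot and everything else standing where it is.

Things in the scene. Friction and masses are not known exactly. Their poses are not given: they have to be found in the camera images.
- hob: Two-plate electric hob: stainless steel deck 300 mm deep (x) by 500 mm wide (y), its top 12 mm above the worktop. Origin at the centre of its underside, level with the worktop; x points away from the robot, y to the left. Its plates are in a row 45 mm behind (+x of) the centre, each knob stands 150 mm in front of (-x of) the middle of the plate that it serves.
- plate_left: Left hotplate: dark cast-iron disc 180 mm across, 10 mm high, fixed on the deck at y = +128 mm of the hob, its top 22 mm above the worktop. Origin: centre of its underside. Must not be touched.
- plate_right: Right hotplate: dark cast-iron disc 145 mm across, 10 mm high, fixed on the deck at y = -128 mm of the hob, its top 22 mm above the worktop. Origin: centre of its underside. Must not be touched.
- plate_left_mid (a point): Middle of the left plate's top face; axes as the hob's.
- plate_right_mid (a point): Middle of the right plate's top face; axes as the hob's.
- knob_a (a joint): Angle of control knob A in rad: 0 = off, against a stop, lever pointing straight away from the robot at the red dot, towards its plate; grows clockwise seen from above, up to 2.6; above 0.8 = its plate is on. It stays where it is left and takes about 1.5 N at the lever's tip to turn. Either knob may be the left or the right one.
- knob_b (a joint): Angle of control knob B in rad: 0 = off, against a stop, lever pointing straight away from the robot at the red dot, towards its plate; grows clockwise seen from above, up to 2.6; above 0.8 = its plate is on. It stays where it is left and takes about 1.5 N at the lever's tip to turn. Either knob may be the left or the right one.
- knob_a_axis (a point): Knob A's axis at deck level; x along its lever, z up, turns with it. Bright metal skirt 42 mm across, 10 mm high; on it a black hub 24 mm across with a straight lever 10 mm wide, 10 to 32 mm above the deck, reaching 40 mm from the axis on its pointing side (white line on top) and 10 mm behind. The knob 128 mm left (+y) of the hob's middle serves the left plate, the other the right.
- knob_b_axis (a point): Knob B's axis at deck level; x along its lever, z up, turns with it. Bright metal skirt 42 mm across, 10 mm high; on it a black hub 24 mm across with a straight lever 10 mm wide, 10 to 32 mm above the deck, reaching 40 mm from the axis on its pointing side (white line on top) and 10 mm behind. The knob 128 mm left (+y) of the hob's middle serves the left plate, the other the right.
- knob_a_tip (a point): Centre of the end face of knob A's lever, 40 mm from its axis and 21 mm above the deck.
- knob_b_tip (a point): The same for knob B.
- pot: Red open cooking pot, 132 mm across the rim and 75 mm high, with two black side handles, standing loose on the plate that is off. Origin: centre of its underside. Not to be moved.
- salt: White salt shaker, 38 mm across and 66 mm high, loose on the deck between the two knobs. Origin: centre of its underside. Not to be moved.
- pepper_mill: Dark wooden pepper mill, 44 mm across and 110 mm high, loose on the deck between the plates. Origin: centre of its underside. Not to be moved.
- oil: Green glass oil bottle, 60 mm across and 210 mm high, left of the hob. Origin: centre of its underside. Not to be moved.
- mug: Blue mug, 80 mm across and 90 mm high with a handle, right of the hob. Origin: centre of its underside. Not to be moved.
- spice_jar: Brown spice jar with a red lid, 44 mm across and 85 mm high, left of the hob. Origin: centre of its underside. Not to be moved.
- moka_pot: Aluminium stove-top coffee pot, 90 mm across and 179 mm high with a black handle, right of the hob. Origin: centre of its underside. Not to be moved.
- spatula: Spatula, 260 mm long, wooden handle and steel blade, lying left of the hob. Not to be moved.

How it is judged:
On the way, in this order (a step that is already met when the one before it is completed fails the run):
1. the knob that was on is turned fully off (value of joint knob_a below 0.15 rad), for 0.2 s.
2. the tool points straight down at the middle of that knob's plate for two seconds: TCP within 35 mm sideways of the middle, 22 to 100 mm above the plate's top, tool within 20 degrees of vertical (((y of knob_a_axis in the frame of hob above 0 m and horizontal distance between the grasp point and plate_left_mid below 0.035 m and z of the grasp point in the frame of plate_left_mid between 0.022 and 0.1 m and angle between the grasp point's own z axis and vertical above 2.79 rad) or (y of knob_a_axis in the frame of hob below 0 m and horizontal distance between the grasp point and plate_right_mid below 0.035 m and z of the grasp point in the frame of plate_right_mid between 0.022 and 0.1 m and angle between the grasp point's own z axis and vertical above 2.79 rad))), for 1.9 s.
At the end, for the whole second after the job is handed in: Both knobs read off (under 0.15 rad), and the tool still points down at the middle of the plate that had been left on: TCP within 35 mm sideways of the middle, 22 to 100 mm above the plate's top face (fingertips about 3 to 80 mm above it), tool within 20 degrees of vertical (value of joint each of knob_a, knob_b below 0.15 rad and ((y of knob_a_axis in the frame of hob above 0 m and horizontal distance between the grasp point and plate_left_mid below 0.035 m and z of the grasp point in the frame of plate_left_mid between 0.022 and 0.1 m and angle between the grasp point's own z axis and vertical above 2.79 rad) or (y of knob_a_axis in the frame of hob below 0 m and horizontal distance between the grasp point and plate_right_mid below 0.035 m and z of the grasp point in the frame of plate_right_mid between 0.022 and 0.1 m and angle between the grasp point's own z axis and vertical above 2.79 rad))); the robot touches nothing.
It fails at once if a hotplate is touched by the robot (contact force between any of the fingers, the arm and plate_left above 0.3 N or contact force between any of the fingers, the arm and plate_right above 0.3 N).
It fails at once if the knob of the plate that is off is turned on (value of joint knob_b above 0.2 rad).
It fails at once if a knob's lever is taken between the fingers ((x of the grasp point in the frame of knob_a_axis between -0.015 and 0.05 m and y of the grasp point in the frame of knob_a_axis between -0.006 and 0.006 m and z of the grasp point in the frame of knob_a_axis below 0.044 m) or (x of the grasp point in the frame of knob_b_axis between -0.015 and 0.05 m and y of the grasp point in the frame of knob_b_axis between -0.006 and 0.006 m and z of the grasp point in the frame of knob_b_axis below 0.044 m)).
It fails at once if the pot or another bystander is moved or lifted by more than 15 mm (distance of any of pot, salt, pepper_mill, oil, mug, spice_jar, moka_pot, spatula from where it was at the start of the episode above 0.015 m).
It also fails if it takes over 40 s, if anything falls off the work surface, if the arm or the gripper's body presses on something with over 40 N, if the wrist force passes 120 N, or if a joint passes its speed limit or range.

## Working session

There is one attempt and no reset: what is moved stays moved. The work goes in short steps, Python scripts to look and compute and a tool call to move; the robot and the scene stay as the last step left them, time stands still between calls to the robot, and variables do not carry over. Pictures are saved under pics/ and viewed, at most 10 in all, crops included, and the job is handed in when it is done.

Besides the shell and the picture viewer there is one more tool, called after "Call:" in YAML: its name, and indented under it one key for each argument. send_rows: Moves the arm, as the interface text tells. Its arguments: {"type":"object","properties":{"dr":{"type":"array","items":{"type":"array","items":{"type":"number"}}},"xyz":{"type":"array","items":{"type":"array","items":{"type":"number"}}},"jaw":{"type":"array","items":{"type":"number"}}},"required":["dr","xyz","jaw"]}

```bash
mkdir -p pics; python3 - <<'E'
from bench import ctrl
import cv2,numpy as np
for n in("top","scene"):
    im=ctrl.camera(n); cv2.imwrite(f"pics/{n}0.png",im[:,:,::-1]); c=ctrl.calibration(n); print(n,np.round(c["camera_matrix"],1).tolist(),np.round(c["world_from_camera"],3).tolist(),[k for k in c])
o=ctrl.get_obs();print(o["eef_pos"],o["eef_rot"],o["time_s"],o["opening"])
E
```

```text
top [[426.9, 0.0, 250.0], [0.0, 426.9, 190.4], [0.0, 0.0, 1.0]] [[-0.017, 0.989, -0.15, 0.324], [-1.0, -0.021, -0.022, -0.015], [-0.025, 0.149, 0.988, 1.608], [0.0, 0.0, 0.0, 1.0]] ['camera_matrix', 'world_from_camera']
scene [[366.6, 0.0, 251.5], [0.0, 366.6, 192.4], [0.0, 0.0, 1.0]] [[0.84, -0.464, 0.281, 0.872], [0.542, 0.727, -0.421, -0.48], [-0.009, 0.506, 0.862, 1.032], [0.0, 0.0, 0.0, 1.0]] ['camera_matrix', 'world_from_camera']
[ 0.23110702 -0.5260102   0.24916078] [-7.98086094e-04  9.78673138e-01  2.05422129e-01 -1.28820707e-05] 0.1 0.9961701151937368
```

View pics/top0.png

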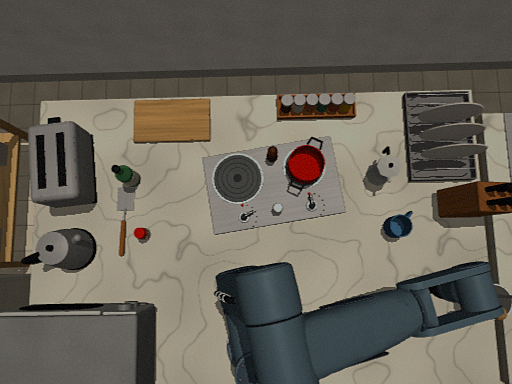

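View pics/scene0.png

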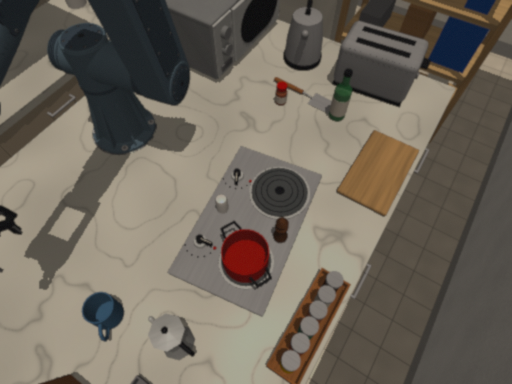

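The top view shows the hob turned, with the bare left plate at about (238,178), the pot on the right plate at (306,166), and knobs near (246,216) and (311,203). The left knob is the one on, since its plate has no pot. Next I'll measure both precisely.

```bash
cat > h.py <<'E'
from bench import ctrl
import cv2,numpy as np
def cam(n):
    c=ctrl.calibration(n); return np.array(c["camera_matrix"]),np.array(c["world_from_camera"])
def ray(n,px,z):
    K,T=cam(n); px=np.atleast_2d(px).astype(float)
    d=np.c_[(px[:,0]-K[0,2])/K[0,0],-(px[:,1]-K[1,2])/K[1,1],-np.ones(len(px))]@T[:3,:3].T
    return T[:3,3]+d*((z-T[2,3])/d[:,2])[:,None]
def proj(n,P):
    K,T=cam(n); p=(np.atleast_2d(P)-T[:3,3])@T[:3,:3]
    return np.c_[K[0,0]*p[:,0]/-p[:,2]+K[0,2],K[1,1]*-p[:,1]/-p[:,2]+K[1,2]]
E
python3 - <<'E'
from h import *
top=cv2.imread("pics/top0.png"); sc=cv2.imread("pics/scene0.png")
# plate left: dark disc near (238,178)
for n,im,c in(("top",top,(238,178)),("scene",sc,(280,191))):
    g=cv2.cvtColor(im,cv2.COLOR_BGR2GRAY); m=np.zeros_like(g); r=40
    s=(slice(c[1]-r,c[1]+r),slice(c[0]-r,c[0]+r)); m[s]=(g[s]<105)*255
    m=cv2.morphologyEx(m,cv2.MORPH_CLOSE,np.ones((3,3)))
    cs,_=cv2.findContours(m,cv2.RETR_EXTERNAL,cv2.CHAIN_APPROX_NONE)
    k=max(cs,key=cv2.contourArea); e=cv2.fitEllipse(k); print(n,e)
    w=ray(n,k[:,0],.022)[:,:2]; (x,y),rr=cv2.minEnclosingCircle(w.astype(np.float32)); ew=cv2.fitEllipse((w*1000).astype(np.float32)); print("plate",x,y,rr,ew)
# deck outline (top)
hsv=cv2.cvtColor(top,cv2.COLOR_BGR2HSV); print(hsv[225,230],hsv[240,230],hsv[160,215],hsv[140,190])
# red pixels on pot & dots
for n,im in(("top",top),("scene",sc)):
    h=cv2.cvtColor(im,cv2.COLOR_BGR2HSV); m=(((h[...,0]<8)|(h[...,0]>172))&(h[...,1]>110)).astype(np.uint8)
    N,_,st,ce=cv2.connectedComponentsWithStats(m)
    for i in range(1,N): print(n,st[i].tolist(),ce[i].round(1),ray(n,ce[i],.012).round(3))
a=cv2.resize(top[190:235,200:345],None,fx=5,fy=5,interpolation=cv2.INTER_CUBIC)
b=np.hstack([cv2.resize(sc[160:200,210:270],None,fx=6,fy=6,interpolation=cv2.INTER_CUBIC),cv2.resize(sc[220:260,175:235],None,fx=6,fy=6,interpolation=cv2.INTER_CUBIC)])
b=cv2.copyMakeBorder(b,0,0,0,5,0); b=cv2.resize(b,(725,242)); cv2.imwrite("pics/z0.png",np.vstack([a,b]))
E
```

```text
top ((237.4894561767578, 178.9586181640625), (45.9255485534668, 48.42414093017578), 169.50987243652344)
plate 0.6052338480949402 0.06221434101462364 0.09975417703390121 ((610.3155517578125, 67.78264617919922), (173.46084594726562, 185.8306427001953), 100.7870101928711)
scene ((278.5654602050781, 195.36024475097656), (53.740234375, 60.496253967285156), 167.70159912109375)
plate 0.6230320930480957 0.042369477450847626 0.11537642776966095 ((618.3502197265625, 54.44675827026367), (173.20082092285156, 218.41209411621094), 33.7852783203125)
[ 17  13 133] [ 22  44 157] [ 21  26 135] [ 17 157  91]
top [330, 95, 1, 1, 1] [330.  95.] [[ 0.935 -0.297  0.012]]
top [280, 97, 1, 1, 1] [280.  97.] [[ 0.933 -0.102  0.012]]
top [318, 96, 1, 1, 1] [318.  96.] [[ 0.933 -0.25   0.012]]
top [465, 99, 1, 1, 1] [465.  99.] [[ 0.905 -0.814  0.012]]
top [404, 100, 1, 1, 1] [404. 100.] [[ 0.908 -0.581  0.012]]
top [306, 102, 1, 1, 1] [306. 102.] [[ 0.91  -0.203  0.012]]
top [329, 102, 2, 3, 3] [329.7 103. ] [[ 0.903 -0.294  0.012]]
top [305, 104, 3, 4, 6] [306.  105.5] [[ 0.895 -0.202  0.012]]
top [314, 105, 
[... 11824 characters left out ...]
667 0.012]]
top [78, 308, 1, 1, 1] [ 78. 308.] [[0.144 0.66  0.012]]
top [297, 315, 1, 1, 1] [297. 315.] [[ 0.108 -0.141  0.012]]
top [287, 319, 1, 1, 1] [287. 319.] [[ 0.094 -0.104  0.012]]
top [275, 322, 1, 1, 1] [275. 322.] [[ 0.084 -0.061  0.012]]
top [265, 324, 1, 1, 1] [265. 324.] [[ 0.078 -0.024  0.012]]
scene [277, 81, 11, 12, 109] [281.5  86.5] [[0.379 0.481 0.012]]
scene [249, 180, 2, 2, 4] [249.5 180.5] [[0.509 0.053 0.012]]
scene [221, 229, 48, 54, 2068] [244.8 255.2] [[ 0.639 -0.172  0.012]]
scene [275, 236, 1, 1, 1] [275. 236.] [[ 0.682 -0.072  0.012]]
scene [213, 247, 3, 3, 7] [214.  247.7] [[ 0.549 -0.202  0.012]]
scene [290, 348, 1, 1, 1] [290. 348.] [[ 0.876 -0.32   0.012]]
```

View pics/z0.png

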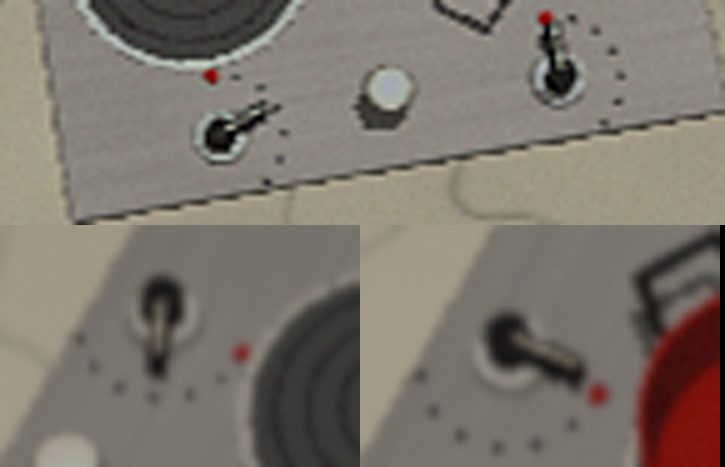

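The crop shows the left knob's lever off its red dot, about 70° clockwise, with its hub at top-view px (244,217). The right knob points at its dot, so knob A is the left one. Next I'll fix the geometry using both views.

```bash
python3 - <<'E'
from h import *
R=lambda n,p,z:ray(n,p,z)[0]
dl=(R("top",(241.8,204.8),.012)+R("scene",(249.5,180.5),.012))/2
dr=(R("top",(308.7,193.),.012)+R("scene",(214.,247.7),.012))/2
v=dl-dr; yaw=np.arctan2(-v[0],v[1]); print("dots",dl,dr,np.linalg.norm(v),np.degrees(yaw))
ex=np.array([np.cos(yaw),np.sin(yaw),0])
imgs={n:cv2.imread(f"pics/{n}0.png") for n in("top","scene")}
guess={"top":(244.2,216.8),"scene":(237,173)}
A=[]
for n,im in imgs.items():
    c=np.array(guess[n]).astype(int); r=9; g=cv2.cvtColor(im,cv2.COLOR_BGR2GRAY)[c[1]-r:c[1]+r,c[0]-r:c[0]+r]
    m=(g<60).astype(np.uint8); ys,xs=np.nonzero(m)
    P=ray(n,np.c_[xs,ys]+c-r,.044)[:,:2]; print(n,len(P),"dark mean",P.mean(0))
    h=R(n,guess[n],.044); A.append(h); print(n,"hub guess",h)
print("tip top",R("top",(255.6,211.0),.044),"tip scene",R("scene",(236.3,184.5),.044))
print("expected axis on dot line d=45..52:",[ (dl-ex*d/1000).round(4) for d in(45,48,52)])
# plate: outer bright ring/dark disc by ellipse of dark pixels
for n,c in(("top",(237,178)),("scene",(280,191))):
    g=cv2.cvtColor(imgs[n],cv2.COLOR_BGR2GRAY); y,x=np.mgrid[:384,:512]
    Z=ray(n,np.c_[x.ravel(),y.ravel()],.022)[:,:2]; W=Z-(dl+ex*.1)[:2]
    m=((g.ravel()<100)&(np.hypot(*W.T)<.105)); mm=m.reshape(g.shape).astype(np.uint8)
    mm=cv2.morphologyEx(mm,cv2.MORPH_OPEN,np.ones((3,3)));k=mm.ravel()>0
    p=Z[k]; lo,hi=np.percentile(p,[.5,99.5],axis=0); print(n,"plate centroid",p.mean(0),"extent mid",(lo+hi)/2,hi-lo)
sa=R("top",(277.6,207.6),.078);print("salt",sa)
E
```

```text
dots [0.51065779 0.05295498 0.012     ] [ 0.55027135 -0.20062551  0.012     ] 0.25665599547204293 8.878810309394412
top 42 dark mean [0.46694216 0.03996905]
top hub guess [0.46388776 0.04366087 0.044     ]
scene 34 dark mean [0.4688825  0.03938424]
scene hub guess [0.47088418 0.03828853 0.044     ]
tip top [0.48444169 0.00138749 0.044     ] tip scene [0.49341171 0.0009197  0.044     ]
expected axis on dot line d=45..52: [array([0.4662, 0.046 , 0.012 ]), array([0.4632, 0.0455, 0.012 ]), array([0.4593, 0.0449, 0.012 ])]
top plate centroid [0.61302682 0.06846104] extent mid [0.61242489 0.06784176] [0.17291548 0.16987355]
scene plate centroid [0.6157062  0.06262466] extent mid [0.61422938 0.06522584] [0.17121349 0.17422645]
salt [ 0.49166814 -0.07833122  0.078     ]
```

Call:
send_rows:
  dr:
    - [0,0,0.3]
    - [0,0,0.6]
    - [0,0,0.9]
    - [0,0,1.2]
    - [0,0,1.5]
    - [0,0,1.8]
    - [0,0,2.1]
    - [0,0,2.47]
  xyz:
    - [4,-4,0]
    - [8,-8,0]
    - [12,-12,0]
    - [16,-16.2,0]
    - [20,-20.3,0]
    - [24,-24.4,0]
    - [28,-28.4,0]
    - [32,-32.5,0]
  jaw: [0,0,0,0,0,0,0,0]

```text
time_s: 1.1
eef_pos: [0.3937, -0.0984, 0.25]
eef_rot: [0.0, 0.997, 0.077, 0.0]
wrist_force: [0.4, 0.1, 0.5]
opening: -0.001
grasp_force: 0.0
```

```bash
cat > rel.py <<'E'
from h import *
from scipy.spatial.transform import Rotation
def rel(p):
    o=ctrl.get_obs(); q=np.array(o["eef_rot"]); M=Rotation.from_quat(np.r_[q[1:],q[0]]).as_matrix()
    y=np.radians(8.88); E=np.array([[np.cos(y),np.sin(y)],[-np.sin(y),np.cos(y)]])
    print("t",o["time_s"],"pos",o["eef_pos"].round(4),"open",round(o["opening"],3),"F",np.round(o["wrist_force"],1),"xaxis deg",np.degrees(np.arctan2(M[1,0],M[0,0])).round(2),"tilt z",M[2,2].round(4))
    print("hob-frame mm rel axis",(E@(o["eef_pos"][:2]-np.array([.465,.044]))*1000).round(1))
    if p is not None: print("tool delta cm",(M.T@(np.array(p)-o["eef_pos"])*100).round(2))
E
python3 -c "
from rel import *
rel([.435,.009,.1])"
```

```text
t 1.1 pos [ 0.3937 -0.0984  0.25  ] open -0.001 F [0.4 0.1 0.5] xaxis deg 8.79 tilt z -1.0
hob-frame mm rel axis [ -92.4 -129.7]
tool delta cm [ 5.71 -9.99 15.  ]
```

Call:
send_rows:
  dr:
    - [0,0,0]
    - [0,0,0]
    - [0,0,0]
    - [0,0,0]
    - [0,0,0]
    - [0,0,0]
    - [0,0,0]
    - [0,0,0]
  xyz:
    - [2,-3.4,0]
    - [4,-6.8,0]
    - [5.7,-10,1]
    - [5.7,-10,5]
    - [5.7,-10,9]
    - [5.7,-10,13]
    - [5.7,-10,17]
    - [5.7,-10,17.5]
  jaw: [0,0,0,0,0,0,0,0]

```text
time_s: 2.1
eef_pos: [0.4317, 0.008, 0.0725]
eef_rot: [-0.001, 0.997, 0.077, -0.003]
wrist_force: [1.0, 0.6, 1.1]
opening: 0.003
grasp_force: 0.0
```

```bash
python3 - <<'E'
from rel import *
rel([.435,.009,.047])
t=ctrl.camera("top");s=ctrl.camera("scene")
a=cv2.resize(t[180:240,200:300,::-1],(600,360),interpolation=cv2.INTER_CUBIC)
b=cv2.resize(s[140:220,180:300,::-1],(360,240),interpolation=cv2.INTER_CUBIC)
b=cv2.copyMakeBorder(b,0,0,0,240,cv2.BORDER_CONSTANT)
cv2.imwrite("pics/a1.png",np.vstack([a,b]))
E
```

```text
t 2.1 pos [0.4317 0.008  0.0725] open 0.003 F [1.  0.6 1.1] xaxis deg 8.89 tilt z -1.0
hob-frame mm rel axis [-38.4 -30.4]
tool delta cm [ 0.35 -0.04  2.55]
```

View pics/a1.png

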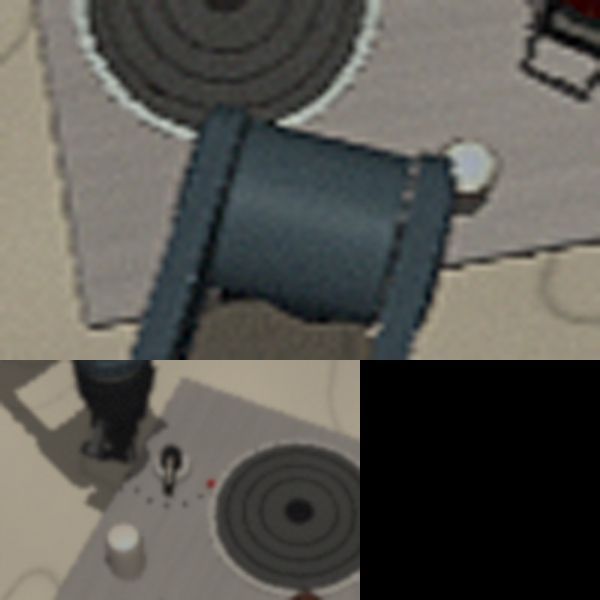

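The scene view shows the closed fingers standing on the robot side of the lever, between it and the hob's front edge, with the lever free. Next I descend and start pushing.

Call:
send_rows:
  dr:
    - [0,0,0]
    - [0,0,0]
    - [0,0,0]
    - [0,0,0]
    - [0,0,0]
    - [0,0,0]
    - [0,0,0]
    - [0,0,0]
  xyz:
    - [0,0,1.2]
    - [0,0,2.3]
    - [0,0,2.3]
    - [0.8,0.1,2.3]
    - [1.6,0.2,2.3]
    - [2.4,0.3,2.3]
    - [2.8,0.3,2.3]
    - [2.8,0.3,2.3]
  jaw: [0,0,0,0,0,0,0,0]

```text
time_s: 3.2
eef_pos: [0.4628, 0.0088, 0.052]
eef_rot: [-0.0, 0.997, 0.078, -0.0]
wrist_force: [-0.3, 0.4, -0.3]
opening: 0.001
grasp_force: 0.0
```

```bash
python3 -c "
from rel import *
rel(None)"
```

```text
t 3.2 pos [0.4628 0.0088 0.052 ] open 0.001 F [-0.3  0.4 -0.3] xaxis deg 8.9 tilt z -1.0
hob-frame mm rel axis [ -7.6 -34.5]
```

Call:
send_rows:
  dr:
    - [0,0,0]
    - [0,0,0]
    - [0,0,0]
    - [0,0,0]
    - [0,0,0]
    - [0,0,0]
    - [0,0,0]
    - [0,0,0]
  xyz:
    - [0.3,0.1,0.3]
    - [0.7,0.1,0.4]
    - [1.1,0.1,0.4]
    - [1.5,0,0.4]
    - [1.9,-0.1,0.4]
    - [2.3,-0.2,0.4]
    - [2.7,-0.4,0.4]
    - [2.7,-0.4,0.4]
  jaw: [0,0,0,0,0,0,0,0]

```text
time_s: 4.2
eef_pos: [0.4894, 0.0169, 0.0482]
eef_rot: [0.0, 0.997, 0.078, 0.001]
wrist_force: [0.1, -0.9, 1.1]
opening: 0.001
grasp_force: 0.3
```

```bash
python3 - <<'E'
from rel import *
rel(None)
s=ctrl.camera("scene")
cv2.imwrite("pics/a2.png",cv2.resize(s[140:220,180:300,::-1],(600,400),interpolation=cv2.INTER_CUBIC))
E
```

```text
t 4.2 pos [0.4894 0.0169 0.0482] open 0.001 F [ 0.1 -0.9  1.1] xaxis deg 8.9 tilt z -1.0
hob-frame mm rel axis [ 19.9 -30.5]
```

View pics/a2.png

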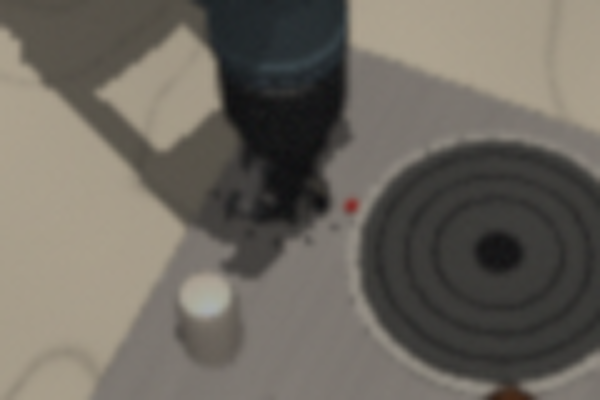

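The scene view shows the lever's tip at about (318,198) in the crop, beside the fingers and nearing the red dot at (351,206). I'll finish the push gently.

Call:
send_rows:
  dr:
    - [0,0,0]
    - [0,0,0]
    - [0,0,0]
    - [0,0,0]
    - [0,0,0]
    - [0,0,0]
    - [0,0,0]
    - [0,0,0]
  xyz:
    - [0.2,-0.2,0]
    - [0.4,-0.4,0]
    - [0.6,-0.6,0]
    - [0.8,-0.7,0]
    - [0.8,-0.8,0]
    - [0.8,-0.9,0]
    - [0.8,-1.0,0]
    - [0.8,-1.0,0]
  jaw: [0,0,0,0,0,0,0,0]

```text
time_s: 5.25
eef_pos: [0.4953, 0.028, 0.0482]
eef_rot: [0.0, 0.997, 0.077, 0.0]
wrist_force: [0.9, -1.0, -0.6]
opening: -0.001
grasp_force: 0.7
```

```bash
python3 - <<'E'
from rel import *
rel(None)
s=ctrl.camera("scene")
cv2.imwrite("pics/a3.png",cv2.resize(s[150:200,210:285,::-1],(600,400),interpolation=cv2.INTER_CUBIC))
E
```

```text
t 5.25 pos [0.4953 0.028  0.0482] open -0.001 F [ 0.9 -1.  -0.6] xaxis deg 8.89 tilt z -1.0
hob-frame mm rel axis [ 27.4 -20.5]
```

View pics/a3.png

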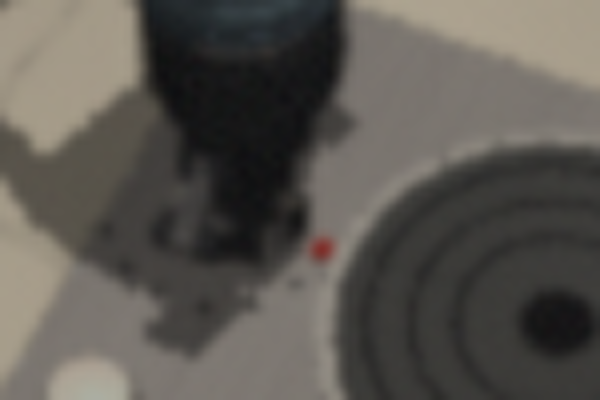

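The lever tip is at about (295,215) in the crop, almost in line with the dot at (321,249). The force is still only about 1 N, so the stop hasn't been reached.

Call:
send_rows:
  dr:
    - [0,0,0]
    - [0,0,0]
    - [0,0,0]
    - [0,0,0]
    - [0,0,0]
    - [0,0,0]
    - [0,0,0]
    - [0,0,0]
  xyz:
    - [0,-0.05,0]
    - [0,-0.1,0]
    - [0,-0.15,0]
    - [0,-0.2,0]
    - [0,-0.2,0]
    - [0,-0.2,0]
    - [0,-0.2,0]
    - [0,-0.2,0]
  jaw: [0,0,0,0,0,0,0,0]

```text
time_s: 6.3
eef_pos: [0.4946, 0.0299, 0.048]
eef_rot: [-0.0, 0.997, 0.077, 0.0]
wrist_force: [1.5, -1.5, 0.9]
opening: 0.002
grasp_force: 0.9
```

```bash
python3 -c "
from rel import *
rel(None)"
```

```text
t 6.3 pos [0.4946 0.0299 0.048 ] open 0.002 F [ 1.5 -1.5  0.9] xaxis deg 8.89 tilt z -1.0
hob-frame mm rel axis [ 27.1 -18.5]
```

Call:
send_rows:
  dr:
    - [0,0,0]
    - [0,0,0]
    - [0,0,0]
    - [0,0,0]
    - [0,0,0]
    - [0,0,0]
    - [0,0,0]
    - [0,0,0]
  xyz:
    - [0,-0.05,0]
    - [0,-0.1,0]
    - [0,-0.15,0]
    - [0,-0.2,0]
    - [0,-0.2,0]
    - [0,-0.2,0]
    - [0,-0.2,0]
    - [0,-0.2,0]
  jaw: [0,0,0,0,0,0,0,0]

```text
time_s: 7.3
eef_pos: [0.4946, 0.0305, 0.0481]
eef_rot: [0.001, 0.997, 0.078, 0.0]
wrist_force: [0.8, -9.8, -0.6]
opening: 0.002
grasp_force: 4.8
```

```bash
python3 -c "
from rel import *
rel(None)"
```

```text
t 7.3 pos [0.4946 0.0305 0.0481] open 0.002 F [ 0.8 -9.8 -0.6] xaxis deg 8.9 tilt z -1.0
hob-frame mm rel axis [ 27.2 -17.9]
```

The stop is reached: the force rose to 9.8 N with no further motion. Now I back off, lift, and move over the plate.

Call:
send_rows:
  dr:
    - [0,0,0]
    - [0,0,0]
    - [0,0,0]
    - [0,0,0]
    - [0,0,0]
    - [0,0,0]
    - [0,0,0]
    - [0,0,0]
  xyz:
    - [0,1,0]
    - [0,1.8,-0.5]
    - [0,1.8,-3]
    - [0,1.8,-6]
    - [3,1,-6]
    - [7,-0.5,-6]
    - [11,-1.6,-6]
    - [12.3,-1.7,-6]
  jaw: [0,0,0,0,0,0,0,0]

```text
time_s: 8.3
eef_pos: [0.6147, 0.0686, 0.1082]
eef_rot: [-0.0, 0.997, 0.078, 0.0]
wrist_force: [-1.0, 0.7, -0.4]
opening: 0.002
grasp_force: 0.0
```

Call:
send_rows:
  dr:
    - [0,0,0]
    - [0,0,0]
    - [0,0,0]
    - [0,0,0]
    - [0,0,0]
    - [0,0,0]
    - [0,0,0]
    - [0,0,0]
  xyz:
    - [0,0,1]
    - [0,0,2]
    - [0,0,2.5]
    - [0,0,2.5]
    - [0,0,2.5]
    - [0,0,2.5]
    - [0,0,2.5]
    - [0,0,2.5]
  jaw: [0,0,0,0,0,0,0,0]

```text
time_s: 9.3
eef_pos: [0.6133, 0.0678, 0.0832]
eef_rot: [0.0, 0.997, 0.078, 0.0]
wrist_force: [-0.1, -0.2, -0.6]
opening: 0.002
grasp_force: 0.0
```

```bash
python3 - <<'E'
from rel import *
rel([.613,.067,.082])
s=ctrl.camera("scene")
a=cv2.resize(s[140:300,160:330,::-1],(510,480),interpolation=cv2.INTER_CUBIC)
cv2.imwrite("pics/a4.png",a)
E
```

```text
t 9.3 pos [0.6133 0.0678 0.0832] open 0.002 F [-0.1 -0.2 -0.6] xaxis deg 8.89 tilt z -1.0
hob-frame mm rel axis [150.2   0.6]
tool delta cm [-0.04  0.07  0.12]
```

View pics/a4.png

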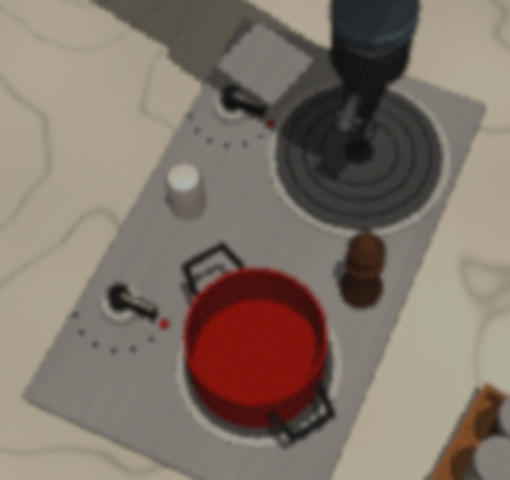

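The left lever, hub at (232,100), now points at its red dot at (270,123), parallel to the right knob's lever. The fingers point down over the middle of the left plate, about (358,150), and nothing else appears to have moved. I'll hold here for over two seconds.

Call:
send_rows:
  dr:
    - [0,0,0]
    - [0,0,0]
    - [0,0,0]
    - [0,0,0]
    - [0,0,0]
    - [0,0,0]
    - [0,0,0]
    - [0,0,0]
  xyz:
    - [0,0,0]
    - [0,0,0]
    - [0,0,0]
    - [0,0,0]
    - [0,0,0]
    - [0,0,0]
    - [0,0,0]
    - [0,0,0]
  jaw: [0,0,0,0,0,0,0,0]

```text
time_s: 10.35
eef_pos: [0.6132, 0.0677, 0.083]
eef_rot: [-0.0, 0.997, 0.078, -0.0]
wrist_force: [0.5, 0.8, 1.0]
opening: -0.001
grasp_force: 0.0
```

Call:
send_rows:
  dr:
    - [0,0,0]
    - [0,0,0]
    - [0,0,0]
    - [0,0,0]
    - [0,0,0]
    - [0,0,0]
    - [0,0,0]
    - [0,0,0]
  xyz:
    - [0,0,0]
    - [0,0,0]
    - [0,0,0]
    - [0,0,0]
    - [0,0,0]
    - [0,0,0]
    - [0,0,0]
    - [0,0,0]
  jaw: [0,0,0,0,0,0,0,0]

```text
time_s: 11.35
eef_pos: [0.6132, 0.0677, 0.083]
eef_rot: [-0.0, 0.997, 0.077, 0.0]
wrist_force: [0.3, -0.1, 0.4]
opening: 0.001
grasp_force: 0.0
```

Call:
send_rows:
  dr:
    - [0,0,0]
    - [0,0,0]
    - [0,0,0]
    - [0,0,0]
    - [0,0,0]
    - [0,0,0]
    - [0,0,0]
    - [0,0,0]
  xyz:
    - [0,0,0]
    - [0,0,0]
    - [0,0,0]
    - [0,0,0]
    - [0,0,0]
    - [0,0,0]
    - [0,0,0]
    - [0,0,0]
  jaw: [0,0,0,0,0,0,0,0]

```text
time_s: 12.35
eef_pos: [0.6132, 0.0677, 0.083]
eef_rot: [-0.0, 0.997, 0.077, -0.0]
wrist_force: [-0.1, 0.0, -0.1]
opening: 0.002
grasp_force: 0.0
```

```bash
python3 -c "
from bench import ctrl
print(ctrl.hand_in())"
```

```text
the job is handed in; nothing more can be done
None
```

I pushed the left knob round to its off stop, held the arm over the middle of the left plate for about 3 s, and handed the job in with it still pointing there; hand-in returned no verdict.

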